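# Grade the cut stones into the nest rail

## Task

Line the four cut stones (cream block, dark block, striped bar and long banded spindle) up by length in the row of felt-lined nests on the rail: the shortest stone in the shortest nest and so on up to the longest stone in the longest nest, each lying flat on the felt inside its nest's rim. Put the stones down rather than dropping them, as they chip, and do not disturb the loupe or the calliper.

Things in the scene. Friction and masses are not known exactly. Their poses are not given: they have to be found in the camera images.
- cream_block: Cut stone block, cream with brown bands, the shortest of the four stones, 33 mm wide along its own x, 39 mm long along its own y, 18 mm high. Loose, lies on the bench. Origin at the centre of its underside. The right board of the bench, where the stones start, stands 1 mm higher than the left.
- dark_block: Cut stone block, dark grey-brown with slate bands, the second shortest stone, 40 mm wide along its own x, 48 mm long along its own y, 24 mm high. Loose, lies on the bench. Origin at the centre of its underside.
- striped_bar: Cut stone bar, striped brown and cream, with square edges, the second longest stone, 26 mm wide along its own x, 64 mm long along its own y, 15 mm high. Loose, lies on the bench. Origin at the centre of its underside.
- spindle: Polished banded brown stone shaped like a spindle (round, pointed at both ends), the longest stone, 30 mm wide along its own x, 92 mm long along its own y, 27 mm high. Loose, lies on the bench. Origin at the centre of its underside. It is widest at the middle, where it is best gripped across, and can rock or roll about its length.
- nest_1: The shortest nest: fixed shallow black plastic tray, light grey felt floor, inside 55 mm long (own y) x 56 mm wide (own x), rim 3 mm thick, 5 mm above the felt. Origin: centre of its underside, 3 mm above the bench; felt 3 mm, rim top 8 mm above the origin. The nests stand on one aluminium rail, 62 mm apart along their x, from shortest to longest; the rail may be turned any way.
- nest_2: The second shortest nest: fixed shallow black plastic tray, light grey felt floor, inside 64 mm long (own y) x 56 mm wide (own x), rim 3 mm thick, 5 mm above the felt. Origin: centre of its underside, 3 mm above the bench; felt 3 mm, rim top 8 mm above the origin.
- nest_3: The second longest nest: fixed shallow black plastic tray, light grey felt floor, inside 80 mm long (own y) x 56 mm wide (own x), rim 3 mm thick, 5 mm above the felt. Origin: centre of its underside, 3 mm above the bench; felt 3 mm, rim top 8 mm above the origin.
- nest_4: The longest nest: fixed shallow black plastic tray, light grey felt floor, inside 108 mm long (own y) x 56 mm wide (own x), rim 3 mm thick, 5 mm above the felt. Origin: centre of its underside, 3 mm above the bench; felt 3 mm, rim top 8 mm above the origin.
- loupe: Folding loupe, black ring with a pale grey handle, 58 mm long along its own y, 30 mm wide, 14 mm high, lying near the front edge of the bench; a loose bystander. Origin at the centre of its underside.
- calliper: Steel calliper, 200 mm long along its own y, 64 mm wide, 9 mm high, lying near the front edge of the bench; a loose bystander. Origin at the centre of its underside.

How it is judged:
At the end, for the whole second after the job is handed in: Each stone lies released, at rest and level (0.12 rad; spindle free to roll) on the felt of the nest of its own rank in length: middle within 12.5 mm of the nest's lengthwise and 12.5 to 18.5 mm crosswise (anywhere inside the rim), underside at most 3 mm above the felt (spindle 6 mm) (x of cream_block in the frame of nest_1 between -0.016 and 0.016 m and y of cream_block in the frame of nest_1 between -0.0125 and 0.0125 m and z of cream_block in the frame of nest_1 between 0 and 0.006 m and linear speed of each of cream_block, dark_block, striped_bar, spindle below 0.01 m/s and angular speed of each of cream_block, dark_block, striped_bar, spindle below 0.15 rad/s and angle between each of cream_block, dark_block, striped_bar's own z axis and vertical below 0.12 rad and x of dark_block in the frame of nest_2 between -0.0125 and 0.0125 m and y of dark_block in the frame of nest_2 between -0.0125 and 0.0125 m and z of dark_block in the frame of nest_2 between 0 and 0.006 m and x of striped_bar in the frame of nest_3 between -0.0185 and 0.0185 m and y of striped_bar in the frame of nest_3 between -0.0125 and 0.0125 m and z of striped_bar in the frame of nest_3 between 0 and 0.006 m and x of spindle in the frame of nest_4 between -0.0165 and 0.0165 m and y of spindle in the frame of nest_4 between -0.0125 and 0.0125 m and z of spindle in the frame of nest_4 between 0 and 0.009 m); the robot touches nothing.
It fails at once if a stone is dropped or thrown (it falls freely, touching nothing, faster than 0.6 m/s: a drop of about 2 cm) ((contact force between cream_block and anything else below 0.01 N and linear speed of cream_block above 0.6 m/s) or (contact force between dark_block and anything else below 0.01 N and linear speed of dark_block above 0.6 m/s) or (contact force between striped_bar and anything else below 0.01 N and linear speed of striped_bar above 0.6 m/s) or (contact force between spindle and anything else below 0.01 N and linear speed of spindle above 0.6 m/s)).
It fails at once if the loupe is pushed more than 3 cm (distance of loupe from where it was at the start of the episode above 0.03 m).
It fails at once if the calliper is pushed more than 3 cm (distance of calliper from where it was at the start of the episode above 0.03 m).
It also fails if it takes over 93 s, if anything falls off the work surface, if the arm or the gripper's body presses on something with over 40 N, if the wrist force passes 120 N, or if a joint passes its speed limit or range.

## Robot

A 7-joint arm with a two-finger parallel gripper is mounted at the origin on a cart in front of the work surface, level with it; the furniture and walls round the work are solid. World frame = base frame: x ahead of the robot, y to its left, z up, the work surface at z = 0. Lengths are in m, angles in rad, forces in N, time in s.
With the tool pointing down it reaches from about 0.35 to 0.9 m from the base axis. Payload 19.9 kg.
Tool frame: the origin (TCP) lies between the finger pads; the fingertips stand 19 mm ahead of it and the grasp point (between the pads) is the TCP; z points along the fingers, y is the line along which they close (so a half turn about z gives the same grasp; the last joint's range is limited). The gripper opens to 94 mm and grips with 3 to 60 N. Pads are 16 mm wide; open, the fingers measure 119 mm over their backs; the gripper's body (75 mm by 177 mm) begins 78 mm behind the grasp point.
Start: joints at [1.306, 0.417, -0.01, 1.614, 0.005, 1.111, -0.053], TCP at [0.138, -0.61, 0.224] pointing down, gripper open.
Joint ranges: [-2.81, 2.81], [-0.39, 2.02], [-1.27, 1.25], [0.06, 2.57], [-1.19, 4.33], [0.19, 2], [-2.82, 2.82]. Speed limits (rad/s): [1.89, 1.89, 2.39, 2.39, 3.01, 3.01, 3.01].

## Interface

Orientations are given as a 3x3 rotation matrix whose columns are the frame's x, y, z axes.
In Python, from rig import robot, eyes, kin gives the robot as it stands (robot), with the cameras (eyes) and the kinematics (kin). Calls block until the motion is done:
- robot.move_ptp(position, orientation): joint-space move of the TCP to a pose.
- robot.move_linear(position, velocity=0.15, frame=None, threshold=None): straight line of the TCP; frame=None keeps the orientation; velocity is the mean speed in m/s. With threshold (N) it stops when the force on the tool has changed by that much, and returns True; else False.
- robot.goto_joints(angles): joint-space move.
- robot.gripper_to(opening): finger opening in m; the grip force is fixed at half the most; returns when the fingers have stopped.
- robot.pause(seconds).
- kin.ik(position, orientation): joint angles nearest the present ones, or None.
- robot.get_state(): the state.
- eyes.grab_frame(name): name is "scene" or "top" or "wrist"; returns the picture (480x640x3 uint8, red, green, blue); there is no depth.
- eyes.camera_info(name): a dict with "fx", "fy", "cx", "cy" (pixels), "dist" ([k1, k2, p1, p2, k3] as OpenCV has them; the pictures are not rectified), "rvec" (rotation vector, rad) and "tvec" (3), from world to camera coordinates, as OpenCV has them. Camera axes: x right, y down, z forward; pixel columns grow to the right and rows downward; lengths in m; the calibration is good to about 2 mm. A picture is of the moment at which its call begins: read the wrist's pose just before it. camera_info takes no time and is no camera call; for the wrist camera it gives the pose at the moment of the call.
A pose or a line that the arm cannot do raises robot.PlanningError and nothing moves.
- robot.sign_off(): hands the job in; it is judged then, once.
The state is a dict: "time": time; "qpos": joint angles; "joint_vel": joint speeds; "effort": joint torques, N m; "ee_pos": TCP position; "tool_rot": TCP orientation; "force": force on the tool from outside, world axes, zero at the start; "moment": the same for the moment, N m; "opening": finger opening in m; "grasp_force": force on a finger pad.
Only numpy, scipy, OpenCV 4.12 (cv2) and the standard library are available. Lean on these libraries where they do the work, as an engineer would, in place of code of your own. Each camera call takes 0.05 s, during which the arm holds its last target. There are 200 camera calls.

## Working session

There is one attempt and no reset: what is moved stays moved. The work goes in short steps, each a Python script; the robot and the scene stay as the last script left them, time stands still between calls to the robot, and variables do not carry over. Pictures are saved under pics/ and viewed, at most 14 in all, crops included, and the job is handed in when it is done.

```bash
mkdir -p pics
python3 - <<'E'
from rig import robot, eyes, kin
import cv2
for n in("top","scene"):
    cv2.imwrite(f"pics/{n}0.png",eyes.grab_frame(n)[:,:,::-1])
    print(n,eyes.camera_info(n))
print(robot.get_state()['time'])
E
```

```text
top {'fx': 596.5041646418504, 'fy': 596.5041646418504, 'cx': 319.92184725104204, 'cy': 232.63829030035723, 'dist': array([-0.00453482,  0.        ,  0.        ,  0.        ,  0.        ]), 'rvec': array([ 2.15767093, -2.19486883,  0.09340631]), 'tvec': array([0.01874409, 0.49092373, 1.27299742])}
scene {'fx': 574.6826049070713, 'fy': 574.6826049070713, 'cx': 327.6970900181329, 'cy': 237.97790245996853, 'dist': array([-0.01669481,  0.        ,  0.        ,  0.        ,  0.        ]), 'rvec': array([ 0.82667568, -2.65470072,  0.93148538]), 'tvec': array([0.43736018, 0.21886828, 1.15429448])}
0.1
```

View pics/top0.png

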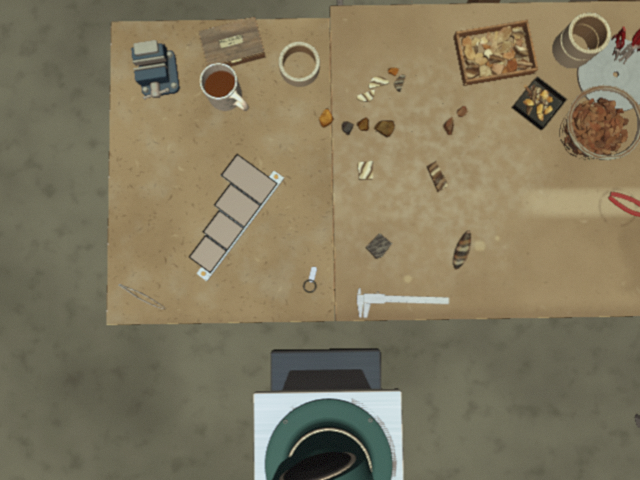

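View pics/scene0.png

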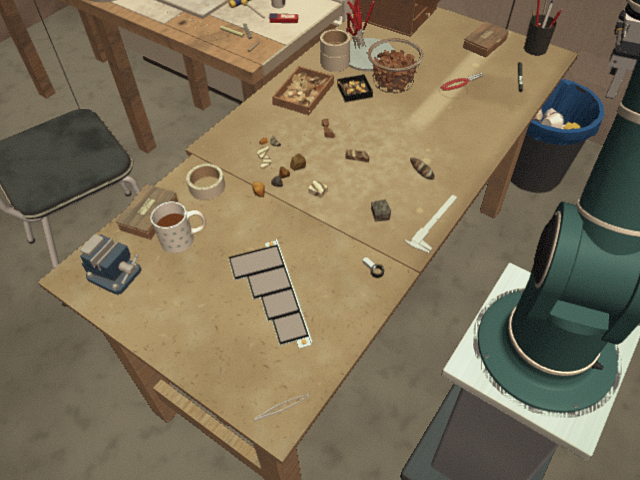

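The top view shows the cream block at (366,170), striped bar (437,177), dark block (378,245) and spindle (462,250). The nests run from (208,253) for the shortest to (250,178) for the longest, the loupe is at (311,280), and the calliper at (400,298). Next I get coarse world positions and the wrist camera geometry.

```bash
cat > h.py <<'E'
from rig import robot, eyes, kin
import numpy as np, cv2
from scipy.spatial.transform import Rotation as R
def ray(info,uv,z):
    """pixels -> world points on plane(s) z"""
    K=np.array([[info['fx'],0,info['cx']],[0,info['fy'],info['cy']],[0,0,1]])
    p=cv2.undistortPoints(np.array(uv,float).reshape(-1,1,2),K,info['dist']).reshape(-1,2)
    M=cv2.Rodrigues(info['rvec'])[0]
    c=-M.T@info['tvec']; d=np.c_[p,np.ones(len(p))]@M
    return c+d*((z-c[2])/d[:,2])[:,None]
def down(a):
    """tool pointing down, closing line (y) at world angle a"""
    y=np.array([np.cos(a),np.sin(a),0]);z=np.array([0,0,-1.])
    return np.c_[np.cross(y,z),y,z]
E
python3 - <<'E'
from h import *
np.set_printoptions(precision=4,suppress=True)
i=eyes.camera_info('top')
for n,uv in dict(cream=(366,170),bar=(437,177),dark=(378,245),spin=(462,250),n1=(208,253),n2=(222,229),n3=(237,205),n4=(250,178),loupe=(311,280),cal=(360,300)).items(): print(n,ray(i,[uv],.012)[0][:2])
s=robot.get_state();w=eyes.camera_info('wrist')
M=cv2.Rodrigues(w['rvec'])[0]; T=s['tool_rot']
print(w['fx'],w['dist'],'cam in tool',T.T@(-M.T@w['tvec']-s['ee_pos']),'\n',T.T@M.T,'\n',T)
# reach check
for p in [(.6,-.1),(.5,-.2)]:
    for a in (0,np.pi/2,-np.pi/2,np.pi): print(p,a,kin.ik([*p,.3],down(a)))
E
```

```text
cream [ 0.6289 -0.0936]
bar [ 0.6106 -0.2497]
dark [ 0.4627 -0.1159]
spin [ 0.4487 -0.2986]
n1 [0.4516 0.2551]
n2 [0.5037 0.2244]
n3 [0.556  0.1913]
n4 [0.6155 0.1624]
loupe [0.3891 0.0315]
cal [ 0.3442 -0.0739]
357.43315612030887 [-0.0334  0.      0.      0.      0.    ] cam in tool [ 0.0725 -0.0003 -0.1603] 
 [[ 0.0005 -0.9674 -0.2532]
 [ 1.      0.0004  0.0002]
 [-0.0001 -0.2532  0.9674]] 
 [[ 0.9753  0.2211 -0.0003]
 [ 0.2211 -0.9753  0.0011]
 [-0.0001 -0.0011 -1.    ]]
(0.6, -0.1) 0 [ 0.6271  0.403  -0.6878  1.547   0.2625  1.2859 -0.0955]
(0.6, -0.1) 1.5707963267948966 [ 0.7109  0.435  -0.8138  1.5443  0.3233  1.3023  1.4281]
(0.6, -0.1) -1.5707963267948966 [ 0.4749  0.3642 -0.474   1.5522  0.1713  1.2666 -1.5946]
(0.6, -0.1) 3.141592653589793 [-0.6372  0.52    1.0847  1.59   -0.4708  1.3194 -2.629 ]
(0.5, -0.2) 0 [ 0.809   0.2383 -0.5731  1.72    0.1365  1.2233  0.2021]
(0.5, -0.2) 1.5707963267948966 [ 0.9299  0.2626 -0.724   1.7165  0.1834  1.2317  1.7324]
(0.5, -0.2) -1.5707963267948966 [ 0.618   0.2137 -0.3439  1.726   0.0764  1.215  -1.3161]
(0.5, -0.2) 3.141592653589793 [-0.546   0.3313  1.0877  1.7605 -0.3097  1.2379 -2.5191]
```

Run:
```python
from h import *
import pickle
ims=[]
for k,p in enumerate([(.53,-.2,.22),(.53,.21,.22)]):
    robot.move_ptp(p,down(-np.pi/2)); robot.pause(.2)
    i=eyes.camera_info('wrist'); im=eyes.grab_frame('wrist')
    cv2.imwrite(f'pics/w{k}.png',im[:,:,::-1]); pickle.dump(i,open(f'w{k}.pkl','wb'))
    print(robot.get_state()['time'])
```

```text
2.3917
4.1583
```

View pics/w0.png

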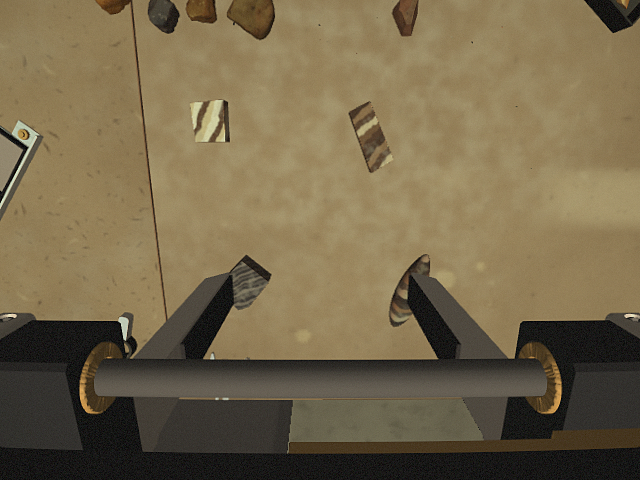

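View pics/w1.png

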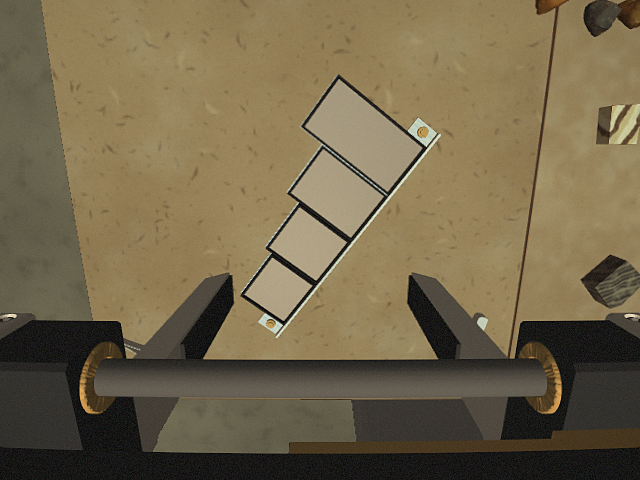

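Wrist view 0 shows the cream block at (210,121), the bar at (371,136), and the dark block (250,283) and spindle (409,290) partly behind the fingers. View 1 shows all four nest felts clearly, from (277,290) to (363,130). I take one more view for the front two stones, then measure.

```bash
cat > meas.py <<'E'
from h import *
import pickle
def hull_rect(im,box,info,z,felt=False,dbg=None):
    x0,y0,x1,y1=box; c=im[y0:y1,x0:x1]
    lab=cv2.cvtColor(np.ascontiguousarray(c),cv2.COLOR_RGB2LAB).astype(float)
    if felt:
        ref=np.median(lab[lab.shape[0]//2-6:lab.shape[0]//2+6,lab.shape[1]//2-6:lab.shape[1]//2+6].reshape(-1,3),0)
        m=(np.linalg.norm(lab-ref,axis=2)<14)
        m=cv2.morphologyEx(m.astype(np.uint8),cv2.MORPH_OPEN,np.ones((3,3)))
    else:
        ref=np.median(np.r_[lab[0],lab[-1],lab[:,0],lab[:,-1]],0)
        m=(np.linalg.norm(lab-ref,axis=2)>22)
        m=cv2.morphologyEx(m.astype(np.uint8),cv2.MORPH_CLOSE,np.ones((7,7)))
        m=cv2.morphologyEx(m,cv2.MORPH_OPEN,np.ones((3,3)))
    cs=cv2.findContours(m,cv2.RETR_EXTERNAL,cv2.CHAIN_APPROX_NONE)[0]
    k=max(cs,key=cv2.contourArea).reshape(-1,2)+[x0,y0]
    if dbg is not None: cv2.drawContours(dbg,[k.reshape(-1,1,2)],-1,(0,255,0),1)
    P=ray(info,k,z)[:,:2]
    (cx,cy),_,_=cv2.minAreaRect((P*1000).astype(np.float32))
    b=cv2.boxPoints(cv2.minAreaRect((P*1000).astype(np.float32)))
    e=[b[1]-b[0],b[2]-b[1]]; e.sort(key=np.linalg.norm)
    L=e[1]; return np.array([cx,cy])/1000,np.arctan2(L[1],L[0])%np.pi,[round(float(np.linalg.norm(v)),1) for v in e]
E
python3 - <<'E'
from meas import *
robot.move_ptp((.38,-.21,.22),down(-np.pi/2)); robot.pause(.2)
i=eyes.camera_info('wrist'); im=eyes.grab_frame('wrist'); cv2.imwrite('pics/w2.png',im[:,:,::-1]); pickle.dump(i,open('w2.pkl','wb'))
ld=lambda k:(np.ascontiguousarray(cv2.imread(f'pics/w{k}.png')[:,:,::-1]),pickle.load(open(f'w{k}.pkl','rb')))
for k,jobs in {0:[('cream',(170,85,250,160),.01,0),('bar',(325,85,415,190),.0085,0)],1:[('n1',(255,275,300,305),.006,1)]}.items(): pass
im0,i0=ld(0);im1,i1=ld(1);d0=im0.copy();d1=im1.copy()
print('cream',hull_rect(im0,(170,85,250,160),i0,.010,0,d0))
print('bar',hull_rect(im0,(330,85,415,190),i0,.0085,0,d0))
for n,(x,y) in enumerate([(278,288),(308,243),(337,193),(363,130)]):
    print('n',n+1,hull_rect(im1,(x-75,y-75,x+75,y+75),i1,.006,1,d1))
# where front stones are expected in w2
K=np.array([[i['fx'],0,i['cx']],[0,i['fy'],i['cy']],[0,0,1]])
print(cv2.projectPoints(np.array([[.463,-.116,.01],[.449,-.299,.01]]),i['rvec'],i['tvec'],K,i['dist'])[0].reshape(-1,2))
cv2.imwrite('pics/d.png',np.vstack([np.hstack([d0[70:200,160:430],d1[60:190,240:510]]),np.hstack([d1[190:330,200:470],d0[190:330,200:470]])])[:,:,::-1])
E
```

```text
cream (array([ 0.62870709, -0.09181604]), np.float32(0.034421876), [36.9, 40.7])
bar (array([ 0.61291412, -0.25042654]), np.float32(0.4138111), [27.5, 65.3])
n 1 (array([0.50161716, 0.22261339]), np.float32(0.9231761), [54.8, 62.8])
n 2 (array([0.55607068, 0.19148485]), np.float32(0.9203352), [54.9, 78.7])
n 3 (array([0.61383167, 0.16532239]), np.float32(0.9231258), [54.8, 107.0])
n 4 (array([0.61396075, 0.16520406]), np.float32(0.9201361), [55.3, 107.0])
[[226.81333577 137.8750156 ]
 [408.96212745 152.54039191]]
```

View pics/w2.png

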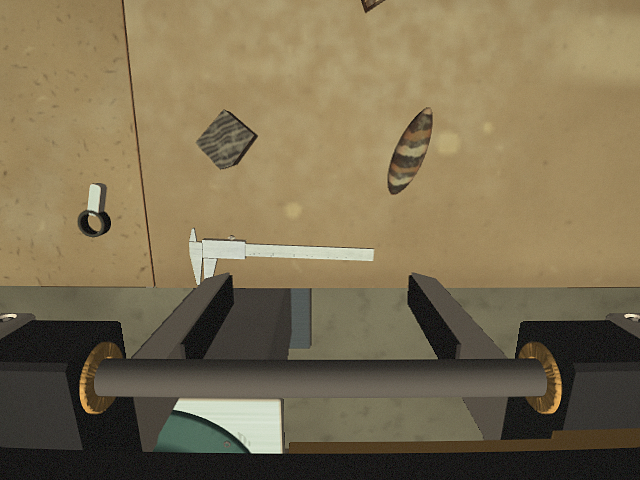

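View pics/d.png

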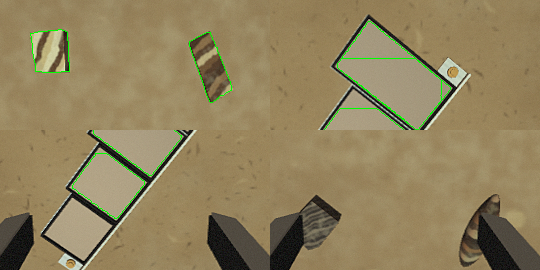

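w2 shows the dark block at (227,139), the spindle at (411,151), the loupe at (94,210) and the calliper at (280,250). The felt fits for nests 2, 3 and 4 agree with the known layout: the rail's lengthwise angle is 0.9216, and nest 1 follows from it. Next I measure the front stones and place the cream block.

```bash
cat > act.py <<'E'
from meas import *
TH=.9216; X=np.array([np.sin(TH),-np.cos(TH)]); Y=np.array([np.cos(TH),np.sin(TH)])
N3=np.array([.5561,.1915]); N2=np.array([.5016,.2226]); N4=np.array([.6139,.1653])
o=np.mean([N2-X*0.062-Y*.032,N3-X*.124-Y*.040,N4-X*.186-Y*.054],axis=0)
NEST=[o+X*.062*k+Y*h for k,h in enumerate([.0275,.032,.040,.054])]
def pick(c,L,w,tip=.0075):
    a=(L+np.pi/2)%np.pi
    if a>1.2: a-=np.pi
    T=down(a); z=tip+.019
    robot.gripper_to(min(.09,w+.03))
    robot.move_ptp([*c,z+.07],T); robot.move_linear([*c,z],.12)
    robot.gripper_to(w-.006); s=robot.get_state()
    print('grip',s['opening'],s['grasp_force'],s['force'])
    robot.move_linear([*c,z+.07],.15)
    s=robot.get_state(); print('lifted',s['opening'],s['grasp_force'],s['time'])
def place(k,w,tip=.0075):
    n=NEST[k]; z=.006+(tip-.001)+.019
    robot.move_ptp([*n,z+.06],down(TH-np.pi/2))
    robot.move_linear([*n,z+.006],.12)
    hit=robot.move_linear([*n,z-.0015],.02,threshold=4)
    print('contact',hit,robot.get_state()['ee_pos']-[*n,z])
    robot.gripper_to(w+.012); robot.pause(.2)
    robot.move_linear([*n,z+.09],.15); print('t',robot.get_state()['time'])
E
python3 - <<'E'
from act import *
np.set_printoptions(precision=4,suppress=True)
im=np.ascontiguousarray(cv2.imread('pics/w2.png')[:,:,::-1]);i=pickle.load(open('w2.pkl','rb'))
print('dark',hull_rect(im,(185,95,270,185),i,.013));print('spin',hull_rect(im,(375,95,438,205),i,.0145)); print(NEST)
pick([.6287,-.0918],.034,.033)
E
```

```text
dark (array([ 0.4599, -0.1159]), np.float32(2.3901715), [44.9, 50.8])
spin (array([ 0.4497, -0.2989]), np.float32(2.6749058), [32.0, 90.4])
[array([0.4497, 0.2565]), array([0.5018, 0.2226]), array([0.556 , 0.1915]), array([0.6138, 0.1652])]
grip 0.03218249388610067 30.00055879354477 [-0.8997 -0.7474  4.3615]
lifted 0.03246950026962608 29.999574422836304 9.7917
```

The cream block is gripped, so I place it and then do the dark block.

Run:
```python
from act import *
np.set_printoptions(precision=4,suppress=True)
place(0,.033)
pick([.4599,-.1159],2.390,.040)
```

```text
contact True [ 0.0004 -0.     -0.0003]
t 13.6
grip 0.03931283125698503 29.909448560792953 [-1.7451 -0.9047  4.3185]
lifted 0.03911912224097877 29.912203720305115 17.95
```

Run:
```python
from act import *
np.set_printoptions(precision=4,suppress=True)
place(1,.040)
pick([.6129,-.2504],.414,.026,.0065)
place(2,.026,.0065)
pick([.4497,-.2989],2.675,.030)
s=robot.get_state()
assert s['opening']>.024
```

```text
contact True [ 0.0004 -0.     -0.0003]
t 22.05
grip 0.025116448297777257 30.000818073749542 [-0.7265 -1.0729  3.7912]
lifted 0.02527605615850558 29.99991148710251 26.0667
contact True [ 0.0004  0.     -0.0002]
t 30.05
grip 0.028940166798646513 29.998429402476177 [-2.145  -0.8173  3.6134]
lifted 0.029072370133452406 29.999792673625052 34.7083
```

Run:
```python
from act import *
np.set_printoptions(precision=4,suppress=True)
place(3,.030)
robot.move_ptp((.50,.21,.22),down(-np.pi/2)); robot.pause(.5)
i=eyes.camera_info('wrist'); im=eyes.grab_frame('wrist'); cv2.imwrite('pics/end.png',im[:,:,::-1])
pickle.dump(i,open('end.pkl','wb'))
cv2.imwrite('pics/end_c.png',cv2.resize(im[20:320,180:480],None,fx=2,fy=2)[:,:,::-1])
cv2.imwrite('pics/end_s.png',cv2.resize(eyes.grab_frame('scene')[220:370,200:400],None,fx=4,fy=4)[:,:,::-1])
```

```text
contact True [ 0.0003  0.0001 -0.0002]
t 39.1667
```

View pics/end_c.png

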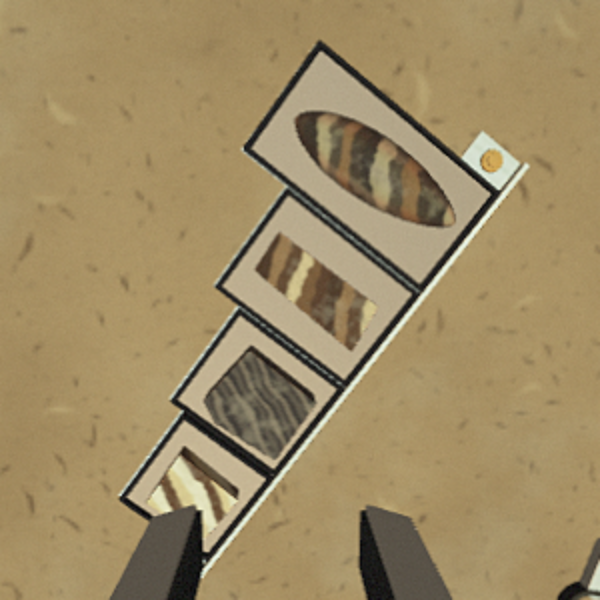

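View pics/end_s.png

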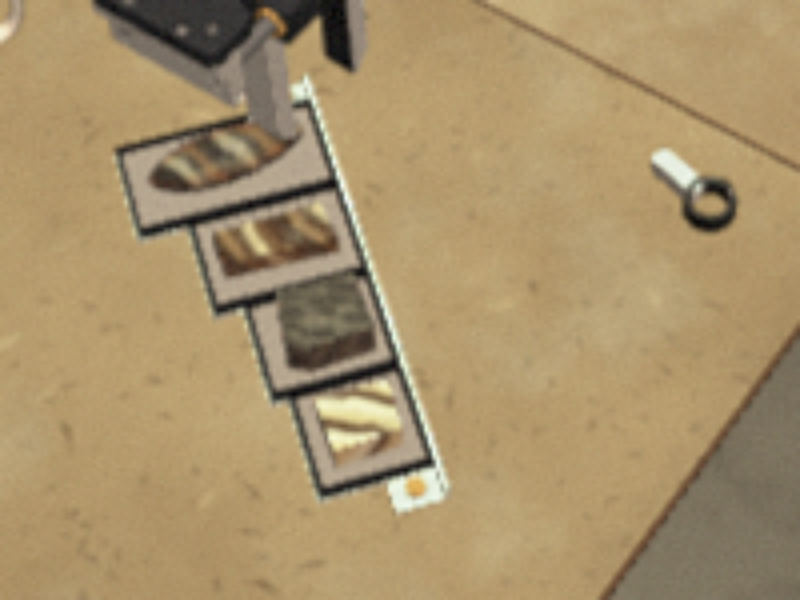

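All four stones lie flat inside their own rims: cream at (192,497), dark at (260,403), bar at (316,291) and spindle at (375,168) in the crop. Each is close to its nest centre, so I hand in the job.

```bash
python3 -c "
from rig import robot, eyes, kin
robot.sign_off(); print(robot.get_state()['time'])"
```

```text
the job is handed in; nothing more can be done
the job is handed in; nothing more can be done
```

All four stones were set down flat in their own nests, shortest to longest, in about 40 s of the 93 s allowed, and the job is handed in; the judge's verdict was not shown to me.

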